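# Key in an order and call it with the bell

## Task

Key in the order on the order pad with light presses of the fingertips: press the round key fully down, then the square key, then the long narrow key (each stays down when you let go). Then call the order by lightly pressing the plunger on top of the service bell that stands left of the tip jar, near the sink, and letting it come back up. Pick nothing up, and leave the bell and everything else standing where they are.

Things in the scene. Friction and masses are not known exactly. Their poses are not given: they have to be found in the camera images.
- order_pad: order pad: grey plastic base 84 x 196 mm, 16 mm high, fixed on the countertop, right of the sink; origin at the centre of its underside, its y along its length. Three key modules sit in a row on it, 60 mm apart centre to centre; which key is in which place differs from run to run.
- round_module: key module of the white round key, 40 mm across: black plastic housing 56 x 56 mm, 12 mm high, fixed; origin at the centre of its underside (16 mm above the countertop), z up, y along the row of modules. It carries its key.
- round_key_top (a point): centre of the top face of the white round key, 40 mm across; z up, y along the row of modules. 44 mm above the countertop while the key is up (it may start up to 1 mm lower), 36 mm when fully down; the housing's top is at 28 mm.
- round_key (a joint): travel of the white round key, 40 mm across. Joint value in m: 0 = standing up, 0.008 = fully down. The key has no return spring: about 3 N moves it down and it stays where it is left, at any depth. It rests on a sprung seat (2500 N/m), so that under the finger it can sink up to 6 mm further, and springs back by that when let go.
- square_module: key module of the white square key, 38 x 38 mm: black plastic housing 56 x 56 mm, 12 mm high, fixed; origin at the centre of its underside (16 mm above the countertop), z up, y along the row of modules. It carries its key.
- square_key_top (a point): centre of the top face of the white square key, 38 x 38 mm; z up, y along the row of modules. 44 mm above the countertop while the key is up (it may start up to 1 mm lower), 36 mm when fully down; the housing's top is at 28 mm.
- square_key (a joint): travel of the white square key, 38 x 38 mm. Joint value in m: 0 = standing up, 0.008 = fully down. The key has no return spring: about 3 N moves it down and it stays where it is left, at any depth. It rests on a sprung seat (2500 N/m), so that under the finger it can sink up to 6 mm further, and springs back by that when let go.
- long_module: key module of the white long narrow key, 18 mm wide and 50 mm along the row (module's y): black plastic housing 56 x 56 mm, 12 mm high, fixed; origin at the centre of its underside (16 mm above the countertop), z up, y along the row of modules. It carries its key.
- long_key_top (a point): centre of the top face of the white long narrow key, 18 mm wide and 50 mm along the row (module's y); z up, y along the row of modules. 44 mm above the countertop while the key is up (it may start up to 1 mm lower), 36 mm when fully down; the housing's top is at 28 mm.
- long_key (a joint): travel of the white long narrow key, 18 mm wide and 50 mm along the row (module's y). Joint value in m: 0 = standing up, 0.008 = fully down. The key has no return spring: about 3 N moves it down and it stays where it is left, at any depth. It rests on a sprung seat (2500 N/m), so that under the finger it can sink up to 6 mm further, and springs back by that when let go.
- drink_dispenser: obstacle: large clear drink dispenser on a black wire stand in the wooden tray, about 0.25 m across and 0.45 m high, fixed, at the right of the work; keep the arm from swinging into it. Origin under its middle.
- service_bell: the bell to ring, left of the tip jar (another such bell at the far right of the counter is part of the furniture and out of the work): loose round desk bell, metal dome 84 mm across on a black foot, 58 mm high over its plunger (dome top at 45 mm), about 0.35 kg; origin at the centre of its underside, z up.
- bell_top (a point): centre of the top of the bell's plunger, a small knob 12 mm across on top of the dome, 58 mm above the countertop while up.
- service_bell_plunger (a joint): travel of the bell's plunger in m: 0 = up, 0.003 = fully down; a light spring brings it back up.
- tip_jar: bystander: open glass jar with a paper label, 66 mm across, 79 mm high, loose; origin at the centre of its underside.
- card_reader: bystander: black hand-held card reader, 136 x 74 mm, 26 mm high, loose; origin at the centre of its underside.
- coaster_stack: bystander: stack of round cork coasters, 70 mm across, 19 mm high, loose; origin at the centre of its underside.
There are look-alikes about, which are no part of the job. Leave any orange look-alike of the service_bell alone.

How it is judged:
On the way, in this order (a step that is already met when the one before it is completed fails the run):
1. the round key is pressed down (value of joint round_key above 0.0055 m).
2. the square key is pressed down (value of joint square_key above 0.0055 m).
3. the long key is pressed down (value of joint long_key above 0.0055 m).
4. the bell's plunger is pressed (value of joint service_bell_plunger above 0.0015 m).
At the end, for the whole second after the job is handed in: All three keys are down by more than 5.5 of their 8 mm; the bell's plunger is up again (within 1 mm); the bell is upright, at rest and within 30 mm of where it stood; tip jar, card reader and coasters are within 25 mm of where they stood (value of joint each of round_key, square_key, long_key above 0.0055 m and value of joint service_bell_plunger below 0.001 m and distance of service_bell from where it was at the start of the episode below 0.03 m and angle between service_bell's own z axis and vertical below 0.1 rad and linear speed of service_bell below 0.02 m/s and distance of each of tip_jar, card_reader, coaster_stack from where it was at the start of the episode below 0.025 m); the robot touches nothing.
It fails at once if a key or the bell is pressed before its turn (square before round, long before square, bell before long) ((value of joint square_key above 0.003 m and not (value of joint round_key above 0.0055 m)) or (value of joint long_key above 0.003 m and not (value of joint square_key above 0.0055 m)) or (value of joint service_bell_plunger above 0.0015 m and not (value of joint long_key above 0.0055 m))).
It fails at once if a key or the bell is pressed hard (more than 40 N) (contact force between anything else and round_module above 40 N or contact force between anything else and square_module above 40 N or contact force between anything else and long_module above 40 N or contact force between any of the fingers, the arm and service_bell above 40 N).
It fails at once if the bell is lifted more than 10 mm, tipped or shoved more than 30 mm (height (world z) of service_bell above 0.01 m or angle between service_bell's own z axis and vertical above 0.25 rad or distance of service_bell from where it was at the start of the episode above 0.03 m).
It fails at once if a bystander (tip jar, card reader, coasters) is lifted more than 10 mm, tipped or moved more than 25 mm (distance of any of tip_jar, card_reader, coaster_stack from where it was at the start of the episode above 0.025 m or height (world z) of any of tip_jar, card_reader, coaster_stack above 0.01 m or angle between any of tip_jar, card_reader, coaster_stack's own z axis and vertical above 0.25 rad).
It also fails if it takes over 51 s, if anything falls off the work surface, if the arm or the gripper's body presses on something with over 40 N, if the wrist force passes 120 N, or if a joint passes its speed limit or range.

## Robot

A 7-joint arm with a two-finger parallel gripper is mounted at the origin on a cart in front of the work surface, level with it; the furniture and walls round the work are solid. World frame = base frame: x ahead of the robot, y to its left, z up, the work surface at z = 0. Lengths are in m, angles in rad, forces in N, time in s.
With the tool pointing down it reaches from about 0.35 to 0.9 m from the base axis. Payload 8.1 kg.
Tool frame: the origin (TCP) lies between the finger pads; the fingertips stand 19 mm ahead of it and the grasp point (between the pads) is the TCP; z points along the fingers, y is the direction in which the jaws open and shut (so a half turn about z gives the same grasp; the last joint's range is limited). The gripper opens to 92 mm and grips with 3 to 60 N. Pads are 19 mm wide; open, the fingers measure 130 mm over their backs; the gripper's body (75 mm by 190 mm) begins 47 mm behind the grasp point.
Start: joints at [-1.404, 0.434, 0.025, 1.573, -0.012, 1.134, -0.075], TCP at [0.167, 0.602, 0.246] pointing down, gripper open.
Joint ranges: [-2.62, 2.62], [-0.44, 2.09], [-1.27, 1.32], [0.08, 2.57], [-1.32, 4.46], [0.12, 2], [-2.74, 2.74]. Speed limits (rad/s): [2.22, 2.22, 3.01, 3.01, 3.14, 3.14, 3.14].

## Interface

Orientations are given as a unit quaternion [x, y, z, w].
In Python, from workcell import * gives the robot as it stands.
- The arm moves only by the tool servo_tool, never from a script. Its argument "targets" is a list of rows, each a list of 7 numbers: the shift along the tool's x, y, z in m, then the turn, a rotation vector about the tool's x, y, z in degrees, then the closure in counts, from 0 (fully open) to 255 (shut). A call has 1 to 5 rows; each row shifts and turns the pose as measured when the row begins, along the tool's axes as they then stand; what a row does not reach is not made up. A row lasts 1/10 s, in which the tool goes at most 50 mm and 8.59 degrees, less where a joint would pass 70% of its speed; a pose out of reach is approached as far as the arm can. A call is refused whole if a number of a shift passes 0.05 or a number of a turn 8.59, either way. A call with a gripper value outside its range is refused whole. The fingers move at their own pace and stop on an object; "force" is the grip in N (left out, the last holds). Time passes only in rows, so rows that do not move let the fingers close. It gives the time, the measured TCP pose, the force and the opening at its end, in the units of the state.
- get_state(): the state, without advancing time (a new reading comes with each control period).
- get_image(name): name is "scene" or "top" or "wrist"; returns (picture, depth): 384x512x3 uint8, red, green, blue; 384x512 float32, m along the optical axis (not along the pixel's ray), 0 where there is no reading.
- camera_params(name): a dict with "camera_matrix" (3x3 intrinsics, pixels), "rvec" (rotation vector, rad) and "tvec" (3), from world to camera coordinates, as OpenCV has them. Camera axes: x right, y down, z forward; pixel columns grow to the right and rows downward; lengths in m; the calibration is good to about 2 mm. A picture is of the moment at which its call begins: read the wrist's pose just before it. camera_params takes no time and is no camera call; for the wrist camera it gives the pose at the moment of the call.
- close_job(): hands the job in, once; it reports no verdict.
The state is a dict: "time_s": time; "joint_positions": joint angles; "qd": joint speeds; "joint_torque": joint torques, N m; "eef_pos": TCP position; "orientation": TCP orientation; "wrist_force": force on the tool from outside, world axes, zero at the start; "torque": the same for the moment, N m; "gripper_width": finger opening in m.
Only numpy, scipy, OpenCV 4.12 (cv2) and the standard library are available. Lean on these libraries where they do the work, as an engineer would, in place of code of your own. Each camera call takes 0.05 s, during which the arm holds its last target.

## Working session

There is one attempt and no reset: what is moved stays moved. The work goes in short steps, Python scripts to look and compute and a tool call to move; the robot and the scene stay as the last step left them, time stands still between calls to the robot, and variables do not carry over. Pictures are saved under pics/ and viewed, and the job is handed in when it is done.

Besides the shell and the picture viewer there is one more tool, called after "Emit:" as name([rows], argument=value, ...), one row to a line, values as JSON. servo_tool: Moves the arm, as the interface text tells. Its arguments: {"type":"object","properties":{"targets":{"type":"array"},"force":{"type":"number"}},"required":["targets"]}

```bash
mkdir -p pics
python3 - <<'E'
from workcell import *
import cv2,numpy as np
s=get_state();print({k:np.round(v,3).tolist() for k,v in s.items()})
for n in("scene","top"):
    p,d=get_image(n);cv2.imwrite(f"pics/{n}0.png",p[:,:,::-1]);np.save(f"pics/{n}0.npy",d);c=camera_params(n);print(n,c, d.min(),d.max())
E
```

```text
{'time_s': 0.0, 'joint_positions': [-1.404, 0.435, 0.025, 1.574, -0.012, 1.134, -0.075], 'qd': [0.001, 0.002, 0.002, -0.0, -0.001, -0.0, 0.001], 'joint_torque': [-0.001, -66.785, 0.984, -31.446, -0.061, 0.043, 0.0], 'eef_pos': [0.167, 0.602, 0.245], 'orientation': [0.135, 0.991, -0.001, -0.0], 'wrist_force': [-0.375, 0.018, -0.263], 'torque': [-0.043, 0.008, 0.005], 'gripper_width': 0.092}
scene {'camera_matrix': array([[431.72998156,   0.        , 257.05335063],
       [  0.        , 431.72998156, 188.12597494],
       [  0.        ,   0.        ,   1.        ]]), 'rvec': array([ 2.06141214, -0.69010296,  0.35988811]), 'tvec': array([-0.51155915,  0.2076152 ,  1.40913702])} 0.0 3.6926308
top {'camera_matrix': array([[353.930607  ,   0.        , 263.25193842],
       [  0.        , 353.930607  , 190.97483534],
       [  0.        ,   0.        ,   1.        ]]), 'rvec': array([ 2.18971964, -2.15862743,  0.04947778]), 'tvec': array([-0.05240495,  0.60260479,  1.21656825])} 0.0 2.219885
```

View pics/scene0.png

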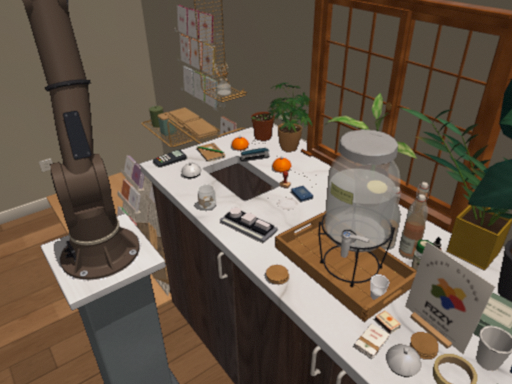

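View pics/top0.png

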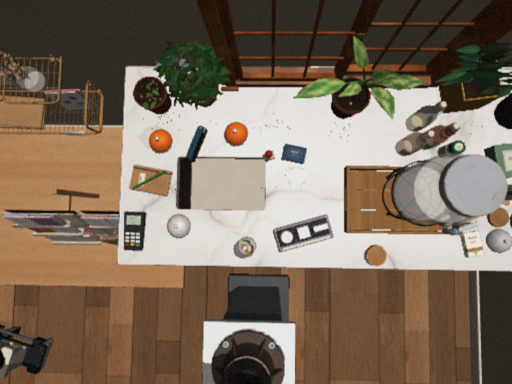

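The top view shows a steel bell at (179,225), between the card reader (134,231) and the jar (245,247). The pad is at (303,233). A second bell at (498,240) is the far-right furniture one, and the orange objects are at (160,140) and (236,132). I'll enlarge and measure.

```bash
cat > h.py <<'E'
import cv2,numpy as np
from workcell import *
def cam(n):
    c=camera_params(n);return c["camera_matrix"],cv2.Rodrigues(c["rvec"])[0],c["tvec"]
def ray(n,u,v,z,c=None):
    K,R,t=c or cam(n);d=R.T@np.linalg.solve(K,[u,v,1.]);o=-R.T@t
    return o+d*(z-o[2])/d[2]
E
python3 - <<'E'
from h import *
p=cv2.imread("pics/top0.png");q=cv2.imread("pics/scene0.png")
a=cv2.resize(p[200:270,110:210],(800,560),interpolation=cv2.INTER_CUBIC)
b=cv2.resize(p[205:260,262:342],(800,550),interpolation=cv2.INTER_CUBIC)
c=cv2.resize(q[145:245,150:290],(784,560),interpolation=cv2.INTER_CUBIC)
for n,i in zip("abc",(a,b,c)):cv2.imwrite(f"pics/crop_{n}.png",i)
# keys
roi=np.zeros(p.shape[:2],np.uint8);roi[212:255,272:336]=1
m=((p.min(2)>170)&(roi>0)).astype(np.uint8)
n,l,s,ce=cv2.connectedComponentsWithStats(m)
for i in range(1,n):
    if 20<s[i,4]: print(s[i],ce[i],ray("top",*ce[i],.044).round(4))
d=np.load("pics/top0.npy")
print("bell",ray("top",179,225,.045),d[225,179],d[233,303])
E
```

```text
[ 272  212   64   43 1473] [304.72233537 233.7311609 ] [ 0.4583 -0.1872  0.044 ]
[314 223  14   9  76] [320.48684211 227.22368421] [ 0.4811 -0.2403  0.044 ]
[298 226  12  13 121] [303.53719008 231.96694215] [ 0.4641 -0.1831  0.044 ]
[281 231  12  12 103] [286.59223301 236.72815534] [ 0.4471 -0.1259  0.044 ]
bell [0.48100017 0.24218938 0.045     ] 1.2096695 1.1976273
```

View pics/crop_a.png

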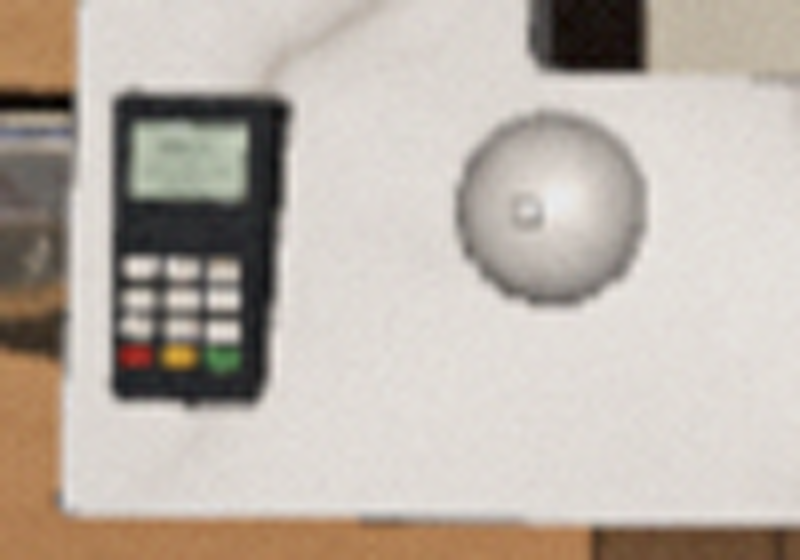

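View pics/crop_b.png

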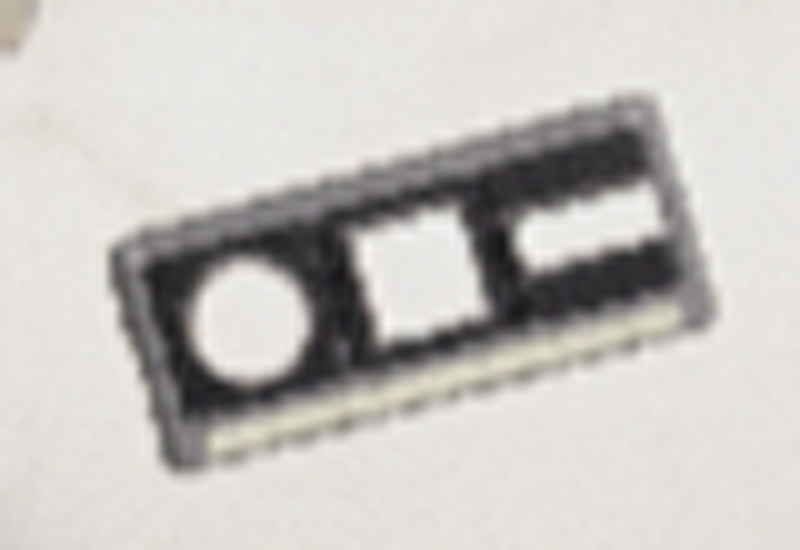

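View pics/crop_c.png

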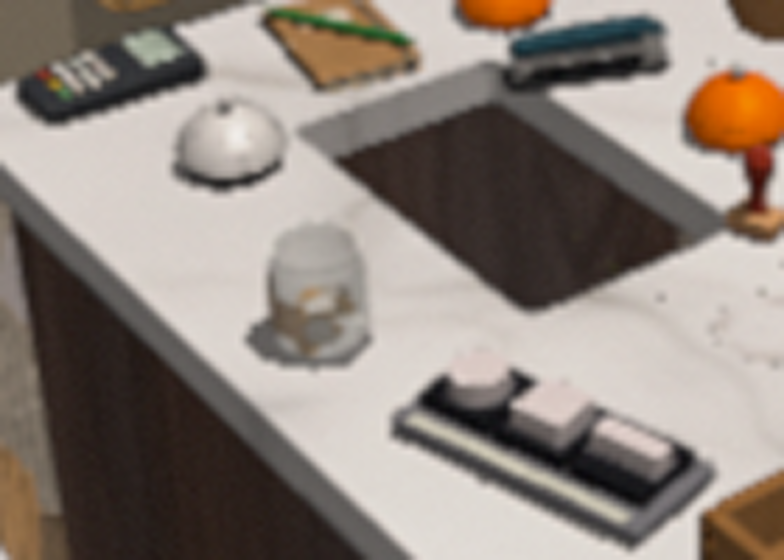

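Run:
```python
from h import *
def proj(n,P):
    c=camera_params(n);return cv2.projectPoints(np.array([P]),c["rvec"],c["tvec"],c["camera_matrix"],None)[0].ravel()
b=ray("top",175.56,225.75,.058);print("plunger",b,"dome rim",ray("top",178.4,225.4,.012))
print("scene plunger->crop",((proj("scene",b)-[150,145])*5.6+2.3).round(0), "scene ray", ray("scene",190.2,163.7,.058))
for u in ((286.59,236.73),(303.54,231.97),(320.49,227.22)):
    P=ray("top",*u,.044);print(P,((proj("scene",P)-[150,145])*5.6+2.3).round(0))
print("jar",ray("top",245,247,.04),"tray corner",ray("top",345,200,.03),"disp",ray("top",420,190,.1))
```

```text
plunger [0.47867988 0.25041889 0.058     ] dome rim [0.47857397 0.25290389 0.012     ]
scene plunger->crop [225.  95.] scene ray [0.47135455 0.23316657 0.058     ]
[ 0.44714223 -0.12590322  0.044     ] [477. 365.]
[ 0.46412852 -0.18314171  0.044     ] [552. 398.]
[ 0.48107449 -0.24035821  0.044     ] [630. 433.]
jar [0.40982314 0.01501904 0.04      ] tray corner [ 0.57527365 -0.32599655  0.03      ] disp [ 0.60774999 -0.55307273  0.1       ]
```

Emit:
servo_tool([
  [-0.03,-0.04,0,0,0,0,255],
  [-0.03,-0.04,0,0,0,0,255],
  [-0.03,-0.04,0,0,0,0,255],
  [-0.03,-0.04,0,0,0,0,255],
  [-0.03,-0.04,0,0,0,0,255],
], force=10)

```text
time_s: 0.6
eef_pos: [0.2544, 0.3712, 0.2415]
orientation: [0.13, 0.992, -0.002, -0.001]
wrist_force: [0.9, 0.4, 0.7]
gripper_width: 0.0563
```

Emit:
servo_tool([
  [-0.03,-0.04,0,0,0,0,255],
  [-0.03,-0.04,0,0,0,0,255],
  [-0.03,-0.04,0,0,0,0,255],
  [-0.03,-0.04,0,0,0,0,255],
  [-0.03,-0.04,0,0,0,0,255],
])

```text
time_s: 1.1
eef_pos: [0.3453, 0.1385, 0.2415]
orientation: [0.129, 0.992, -0.001, -0.002]
wrist_force: [2.1, 0.9, 0.2]
gripper_width: 0.0162
```

Emit:
servo_tool([
  [-0.03,-0.04,0,0,0,0,255],
  [-0.03,-0.04,0,0,0,0,255],
  [-0.03,-0.035,0,0,0,0,255],
  [-0.01,-0.01,0,0,0,0,255],
  [0,0,0,0,0,0,255],
])

```text
time_s: 1.6
eef_pos: [0.41, -0.0173, 0.2421]
orientation: [0.134, 0.991, -0.001, -0.0]
wrist_force: [-0.7, 0.5, 0.6]
gripper_width: 0.0006
```

```bash
cat > look.py <<'E'
from h import *;import sys
s=get_state();c=cam("wrist");p,d=get_image("wrist");n=sys.argv[1];print({k:np.round(s[k],4).tolist() for k in("time_s","eef_pos","orientation","wrist_force","gripper_width","qd")})
np.savez(f"pics/{n}.npz",K=c[0],R=c[1],t=c[2],d=d)
cv2.imwrite(f"pics/{n}.png",p[:,:,::-1])
E
python3 look.py w1
```

```text
{'time_s': 1.6, 'eef_pos': [0.41, -0.0173, 0.2421], 'orientation': [0.1339, 0.991, -0.0012, -0.0005], 'wrist_force': [-0.7381, 0.4615, 0.6473], 'gripper_width': 0.0006, 'qd': [0.0247, -0.0029, -0.0057, 0.0076, 0.0035, 0.001, -0.0084]}
```

View pics/w1.png

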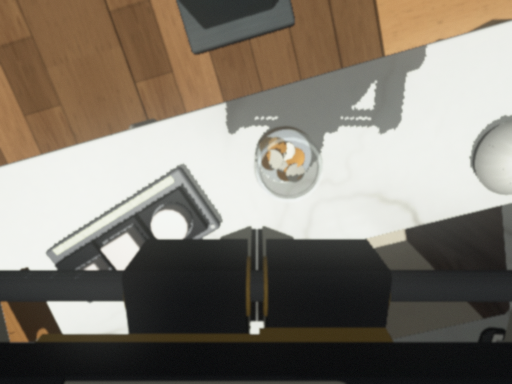

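The wrist view shows the round key at (171,223), the square key at (122,250), the jar at (288,160) and the closed fingers around (257,285). I'll check the key position from it.

Run:
```python
from h import *
f=np.load("pics/w1.npz");c=(f["K"],f["R"],f["t"])
p=cv2.imread("pics/w1.png");m=(p.min(2)>200).astype(np.uint8);m[:,:140]=0;m[:,200:]=0;m[:195]=0;m[245:]=0
n,l,s,ce=cv2.connectedComponentsWithStats(m)
for i in range(1,n):
    if s[i,4]>100: print(s[i],ce[i],ray("",*ce[i],.044,c))
print(ray("",122,250,.044,c),"depth pt",f["d"][223,171])
st=get_state();print(st["eef_pos"])
from scipy.spatial.transform import Rotation as T
print(T.from_quat(st["orientation"]).as_matrix().round(3), T.from_quat(st["orientation"]).inv().apply(np.array([.4471,-.1259,.08])-st["eef_pos"]).round(4))
```

```text
[151 210  36  29 849] [168.55005889 225.02237927] [ 0.44434454 -0.12433974  0.044     ]
[ 0.45840166 -0.18245529  0.044     ] depth pt 0.36185315
[ 0.40958266 -0.01643871  0.2420143 ]
[[-0.964  0.264 -0.002]
 [ 0.264  0.964 -0.002]
 [ 0.001 -0.003 -1.   ]] [-0.0653 -0.0952  0.1622]
```

Emit:
servo_tool([
  [-0.022,-0.032,0.02,0,0,0,255],
  [-0.022,-0.032,0.02,0,0,0,255],
  [-0.02,-0.03,0.03,0,0,0,255],
  [-0.005,-0.008,0.04,0,0,0,255],
  [0,0,0.02,0,0,0,255],
])

```text
time_s: 2.15
eef_pos: [0.4538, -0.1276, 0.1098]
orientation: [0.126, 0.992, 0.001, 0.003]
wrist_force: [-0.9, 0.9, 0.2]
gripper_width: 0.0003
```

Emit:
servo_tool([
  [0.007,0,0.015,0,0,0,255],
  [0,0,0.015,0,0,0,255],
  [0,0,0.005,0,0,0,255],
  [0,0,0,0,0,0,255],
])

```text
time_s: 2.55
eef_pos: [0.4442, -0.1192, 0.0697]
orientation: [0.124, 0.992, 0.003, -0.002]
wrist_force: [-0.1, -0.7, -0.8]
gripper_width: 0.0002
```

Emit:
servo_tool([
  [-0.001,-0.006,0,0,0,0,255],
  [0,0,0.004,0,0,0,255],
  [0,0,0.003,0,0,0,255],
])

```text
time_s: 2.85
eef_pos: [0.4452, -0.1243, 0.0641]
orientation: [0.122, 0.992, 0.003, -0.001]
wrist_force: [-0.6, -0.1, -0.4]
gripper_width: 0.0009
```

Emit:
servo_tool([
  [0,0,0.003,0,0,0,255],
  [0,0,0.003,0,0,0,255],
  [0,0,0.003,0,0,0,255],
])

```text
time_s: 3.15
eef_pos: [0.4455, -0.1244, 0.0552]
orientation: [0.123, 0.992, 0.003, 0.0]
wrist_force: [-1.5, -0.7, 3.9]
gripper_width: 0.0007
```

Emit:
servo_tool([
  [0,0,0.002,0,0,0,255],
  [0,0,0.002,0,0,0,255],
])

```text
time_s: 3.35
eef_pos: [0.4455, -0.1244, 0.051]
orientation: [0.123, 0.992, 0.004, 0.0]
wrist_force: [-2.8, 0.8, 10.4]
gripper_width: 0.0004
```

10.4 N with the tip at 32 mm matches the key fully down and its seat sunk 4 mm. Next I retract and move to the square key.

Emit:
servo_tool([
  [0,0,-0.01,0,0,0,255],
  [0,0,-0.015,0,0,0,255],
  [-0.016,-0.025,0,0,0,0,255],
  [-0.016,-0.025,0,0,0,0,255],
  [0,0,0,0,0,0,255],
])

```text
time_s: 3.85
eef_pos: [0.4657, -0.1815, 0.0782]
orientation: [0.121, 0.993, 0.003, 0.0]
wrist_force: [-0.7, -0.6, -0.2]
gripper_width: 0.0004
```

Run:
```python
from h import *
from scipy.spatial.transform import Rotation as T
st=get_state();r=T.from_quat(st["orientation"]);print(r.as_matrix().round(3),st["eef_pos"])
print(r.inv().apply(np.array([.463,-.183,.065])-st["eef_pos"]).round(4))
```

```text
[[-0.971  0.24   0.001]
 [ 0.24   0.971  0.007]
 [ 0.     0.007 -1.   ]] [ 0.46573381 -0.18152669  0.07821271]
[ 0.0023 -0.0022  0.0132]
```

Emit:
servo_tool([
  [0.002,-0.002,0.007,0,0,0,255],
  [0,0,0.006,0,0,0,255],
  [0,0,0.003,0,0,0,255],
])

```text
time_s: 4.15
eef_pos: [0.463, -0.182, 0.0617]
orientation: [0.121, 0.993, 0.004, 0.0]
wrist_force: [0.9, -1.6, 3.2]
gripper_width: 0.0004
```

Emit:
servo_tool([
  [0,0,0.003,0,0,0,255],
  [0,0,0.003,0,0,0,255],
])

```text
time_s: 4.35
eef_pos: [0.463, -0.1817, 0.0552]
orientation: [0.121, 0.993, 0.003, 0.001]
wrist_force: [-0.8, -1.0, 3.6]
gripper_width: 0.0006
```

Emit:
servo_tool([
  [0,0,0.002,0,0,0,255],
  [0,0,0.002,0,0,0,255],
])

```text
time_s: 4.55
eef_pos: [0.4631, -0.1818, 0.0511]
orientation: [0.121, 0.993, 0.003, 0.001]
wrist_force: [-2.5, -1.6, 9.4]
gripper_width: 0.0006
```

Emit:
servo_tool([
  [0,0,-0.01,0,0,0,255],
  [0,0,-0.015,0,0,0,255],
  [-0.016,-0.025,0,0,0,0,255],
  [-0.016,-0.025,0,0,0,0,255],
  [0,0,0,0,0,0,255],
])

```text
time_s: 5.05
eef_pos: [0.4817, -0.2357, 0.0776]
orientation: [0.118, 0.993, 0.005, -0.001]
wrist_force: [-0.6, -0.0, -0.1]
gripper_width: 0.0008
```

Run:
```python
from h import *
from scipy.spatial.transform import Rotation as T
st=get_state();r=T.from_quat(st["orientation"]);print(st["eef_pos"])
print(r.inv().apply(np.array([.4805,-.240,.065])-st["eef_pos"]).round(4))
```

```text
[ 0.48173434 -0.23565556  0.07758867]
[ 0.0001 -0.0046  0.0125]
```

Emit:
servo_tool([
  [0,-0.004,0.006,0,0,0,255],
  [0,0,0.006,0,0,0,255],
  [0,0,0.003,0,0,0,255],
  [0,0,0.003,0,0,0,255],
  [0,0,0.003,0,0,0,255],
])

```text
time_s: 5.55
eef_pos: [0.48, -0.237, 0.0554]
orientation: [0.117, 0.993, 0.006, -0.002]
wrist_force: [-1.1, -2.1, 2.5]
gripper_width: 0.0003
```

Emit:
servo_tool([
  [0,0,0.002,0,0,0,255],
  [0,0,0.002,0,0,0,255],
])

```text
time_s: 5.75
eef_pos: [0.4801, -0.237, 0.0513]
orientation: [0.117, 0.993, 0.006, -0.002]
wrist_force: [-1.3, -0.5, 9.7]
gripper_width: 0.0006
```

All three keys gave the same reading, about 10 N at a 32 mm tip height. I'll retract and check the key heights before the bell.

Emit:
servo_tool([
  [0,0,-0.02,0,0,0,255],
  [0,0,-0.05,0,0,0,255],
  [0,0.02,-0.05,0,0,0,255],
  [0.01,0.05,0,0,0,0,255],
  [0.01,0.05,0,0,0,0,255],
])

```text
time_s: 6.25
eef_pos: [0.4871, -0.1198, 0.1735]
orientation: [0.123, 0.992, 0.006, -0.004]
wrist_force: [0.7, 0.6, -1.0]
gripper_width: 0.0004
```

Emit:
servo_tool([
  [0.01,0.048,0,0,0,0,255],
  [0.01,0.048,0,0,0,0,255],
  [0.01,0.048,0,0,0,0,255],
  [0.01,0.048,0,0,0,0,255],
  [0,0,0,0,0,0,255],
])

```text
time_s: 6.75
eef_pos: [0.4918, 0.0894, 0.1759]
orientation: [0.117, 0.993, 0.008, -0.005]
wrist_force: [0.1, -1.5, -0.2]
gripper_width: 0.0007
```

```bash
python3 look.py w2
python3 - <<'E'
from h import *
p,d=get_image("scene");cv2.imwrite("pics/s2.png",p[:,:,::-1]);cv2.imwrite("pics/s2c.png",cv2.resize(p[145:245,150:290,::-1],(784,560),interpolation=cv2.INTER_CUBIC))
K,R,t=cam("top");pt,d=get_image("top");d0=np.load("pics/top0.npy")
cv2.imwrite("pics/t2.png",pt[:,:,::-1])
for u,v in((287,237),(304,232),(320,227)):
    print(*( (R.T@(np.linalg.inv(K)@[u,v,1]*np.median(x[v-1:v+2,u-1:u+2])-t))[2].round(4) for x in(d0,d)))
E
```

```text
{'time_s': 6.75, 'eef_pos': [0.4918, 0.0894, 0.1759], 'orientation': [0.1174, 0.993, 0.0083, -0.005], 'wrist_force': [0.1486, -1.5092, -0.2302], 'gripper_width': 0.0007, 'qd': [0.032, -0.0134, 0.0725, 0.0386, 0.0319, 0.0002, 0.0477]}
0.0451 0.0368
0.0478 0.0378
0.0463 0.0369
```

View pics/w2.png

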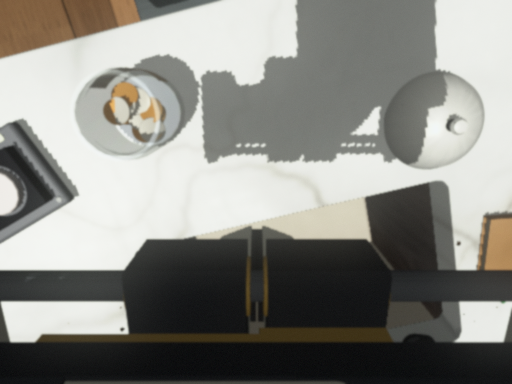

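View pics/s2c.png

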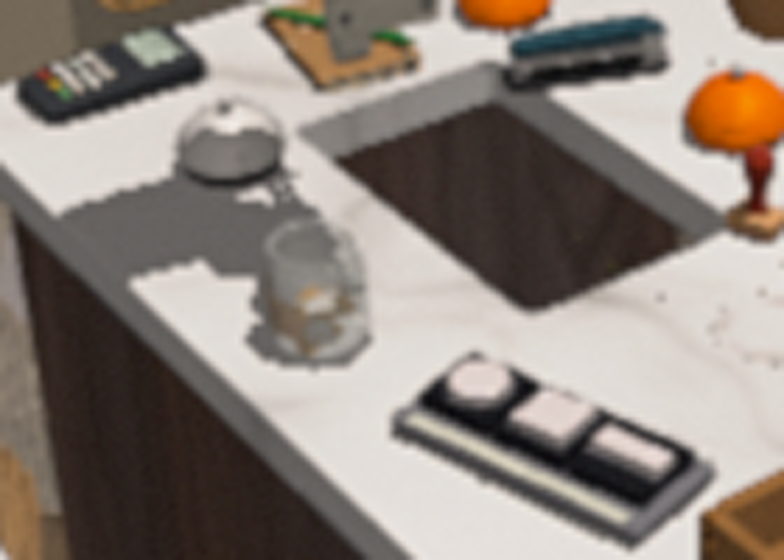

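The keys now sit about 8 mm lower, at roughly 37 mm, so all three are down. The wrist view shows the jar at (130,112) and the steel bell at (434,120) with its knob at (457,124). The candidates were the steel bell (top view 179,225), the far-right bell (498,240), and the orange look-alike near the sink (236,132). The steel bell left of the jar is the one that fits, and the enlarged crops confirm it.

Run:
```python
from h import *
from scipy.spatial.transform import Rotation as T
f=np.load("pics/w2.npz");c=(f["K"],f["R"],f["t"])
print("knob",ray("",457,123,.057,c),"dome rim",ray("",434,120,.012,c))
st=get_state();r=T.from_quat(st["orientation"]);print(r.as_matrix().round(3),st["eef_pos"])
print(r.inv().apply(np.array([.479,.251,.14])-st["eef_pos"]).round(4), r.inv().as_matrix()@[0,0,-1])
```

```text
knob [0.47549    0.24842306 0.057     ] dome rim [0.47795438 0.25409031 0.012     ]
[[-0.97   0.242 -0.008]
 [ 0.242  0.97   0.014]
 [ 0.011  0.012 -1.   ]] [0.49216582 0.08117874 0.17611212]
[0.0535 0.1611 0.0386] [-0.01077542 -0.01211626  0.99986853]
```

Emit:
servo_tool([
  [0.014,0.04,0,0,0,0,255],
  [0.014,0.04,0.005,0,0,0,255],
  [0.014,0.04,0.01,0,0,0,255],
  [0.01,0.035,0.01,0,0,0,255],
  [0,0,0,0,0,0,255],
])

```text
time_s: 7.4
eef_pos: [0.4826, 0.238, 0.1529]
orientation: [0.132, 0.991, 0.006, -0.004]
wrist_force: [0.3, -0.2, -0.2]
gripper_width: 0.0008
```

```bash
python3 look.py w3;python3 - <<'E'
from h import *
from scipy.spatial.transform import Rotation as T
f=np.load("pics/w3.npz")
st=get_state();r=T.from_quat(st["orientation"]);print(r.as_matrix().round(3),st["eef_pos"])
print(r.inv().apply(np.array([.4775,.2505,.084])-st["eef_pos"]).round(4))
E
```

```text
{'time_s': 7.4, 'eef_pos': [0.4826, 0.238, 0.1529], 'orientation': [0.1324, 0.9912, 0.0057, -0.0038], 'wrist_force': [0.2576, -0.2465, -0.1679], 'gripper_width': 0.0008, 'qd': [0.0464, -0.0265, 0.0731, 0.0343, 0.0292, 0.0124, 0.0322]}
[[-0.964  0.265 -0.006]
 [ 0.265  0.964  0.011]
 [ 0.008  0.009 -1.   ]] [0.48319288 0.23490293 0.15342104]
[0.009  0.0129 0.0696]
```

View pics/w3.png

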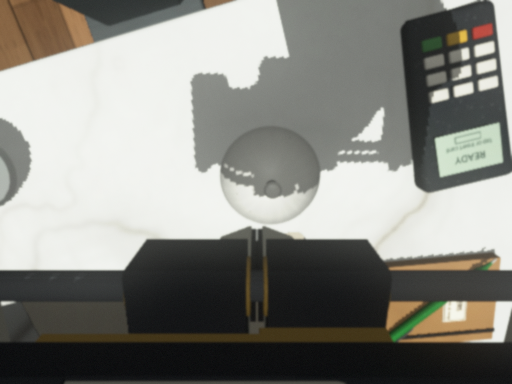

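The bell dome is centred at (270,174), with the knob at (273,188) just ahead of the fingers.

Run:
```python
from h import *
f=np.load("pics/w3.npz");c=(f["K"],f["R"],f["t"])
print("knob",ray("",273,187,.057,c),"dome rim",ray("",270,174,.012,c))
```

```text
knob [0.4761003  0.25203142 0.057     ] dome rim [0.47713396 0.2517882  0.012     ]
```

Emit:
servo_tool([
  [0.008,0.012,0.02,0,0,0,255],
  [0,0,0.02,0,0,0,255],
  [0,0,0.01,0,0,0,255],
  [0,0,0,0,0,0,255],
  [0,0,0,0,0,0,255],
])

```text
time_s: 7.95
eef_pos: [0.4824, 0.238, 0.1039]
orientation: [0.141, 0.99, 0.004, -0.002]
wrist_force: [0.2, 0.8, 0.3]
gripper_width: 0.0007
```

Run:
```python
from h import *
from scipy.spatial.transform import Rotation as T
st=get_state();r=T.from_quat(st["orientation"]);print(st["eef_pos"],st["wrist_force"])
print(r.inv().apply(np.array([.4775,.2505,.084])-st["eef_pos"]).round(4))
```

```text
[0.48239906 0.23796003 0.10390251] [0.23330334 0.76841299 0.27114933]
[0.0081 0.0105 0.02  ]
```

Emit:
servo_tool([
  [0.008,0.011,0.01,0,0,0,255],
  [0,0,0.005,0,0,0,255],
  [0,0,0,0,0,0,255],
])

```text
time_s: 8.25
eef_pos: [0.4788, 0.2513, 0.0897]
orientation: [0.142, 0.99, 0.005, -0.001]
wrist_force: [-0.7, -0.4, -0.5]
gripper_width: 0.0003
```

Emit:
servo_tool([
  [0.002,0,0.005,0,0,0,255],
  [0,0,0.004,0,0,0,255],
  [0,0,0.001,0,0,0,255],
])

```text
time_s: 8.55
eef_pos: [0.4766, 0.2526, 0.0792]
orientation: [0.142, 0.99, 0.005, -0.001]
wrist_force: [0.1, -1.4, -0.2]
gripper_width: 0.0007
```

Emit:
servo_tool([
  [0,0,0.002,0,0,0,255],
  [0,0,0.001,0,0,0,255],
])

```text
time_s: 8.75
eef_pos: [0.4768, 0.2526, 0.0761]
orientation: [0.142, 0.99, 0.005, -0.001]
wrist_force: [-1.3, -0.1, 3.6]
gripper_width: 0.0003
```

Emit:
servo_tool([
  [0,0,0.001,0,0,0,255],
])

```text
time_s: 8.85
eef_pos: [0.4768, 0.2526, 0.0752]
orientation: [0.142, 0.99, 0.005, -0.001]
wrist_force: [-1.6, 0.3, 5.7]
gripper_width: 0.0007
```

Emit:
servo_tool([
  [0,0,0.001,0,0,0,255],
])

```text
time_s: 8.95
eef_pos: [0.4768, 0.2526, 0.0745]
orientation: [0.142, 0.99, 0.005, -0.001]
wrist_force: [-2.2, -0.6, 7.0]
gripper_width: 0.0007
```

Emit:
servo_tool([
  [0,0,0.001,0,0,0,255],
])

```text
time_s: 9.05
eef_pos: [0.4769, 0.2526, 0.0739]
orientation: [0.142, 0.99, 0.005, -0.001]
wrist_force: [-4.3, -1.5, 16.3]
gripper_width: 0.0003
```

The force jump to 16 N shows the plunger has reached its stop, so it is fully pressed. Now I let it up.

Emit:
servo_tool([
  [0,0,-0.003,0,0,0,255],
  [0,0,-0.01,0,0,0,255],
  [0,0,-0.03,0,0,0,255],
  [0,0,-0.04,0,0,0,255],
  [0,0,-0.04,0,0,0,255],
])

```text
time_s: 9.55
eef_pos: [0.4743, 0.2492, 0.1975]
orientation: [0.143, 0.99, 0.002, -0.004]
wrist_force: [0.4, 1.0, 0.1]
gripper_width: 0.0005
```

Emit:
servo_tool([
  [0.02,-0.03,-0.02,0,0,0,255],
  [0.02,-0.03,0,0,0,0,255],
  [0.02,-0.03,0,0,0,0,255],
  [0,0,0,0,0,0,255],
  [0,0,0,0,0,0,255],
])

```text
time_s: 10.05
eef_pos: [0.3928, 0.1784, 0.2259]
orientation: [0.143, 0.99, 0.007, 0.001]
wrist_force: [-0.1, 0.2, 0.0]
gripper_width: 0.0004
```

```bash
python3 look.py w4
python3 - <<'E'
from h import *
p,_=get_image("scene");cv2.imwrite("pics/s4c.png",cv2.resize(p[145:245,150:290,::-1],(784,560),interpolation=cv2.INTER_CUBIC))
p,_=get_image("top");cv2.imwrite("pics/t4.png",p[:,:,::-1])
E
```

```text
{'time_s': 10.05, 'eef_pos': [0.3928, 0.1784, 0.2259], 'orientation': [0.1431, 0.9897, 0.007, 0.0006], 'wrist_force': [-0.136, 0.248, 0.0186], 'gripper_width': 0.0004, 'qd': [0.0084, -0.0417, 0.0025, 0.0375, 0.0209, 0.0161, -0.013]}
```

View pics/s4c.png

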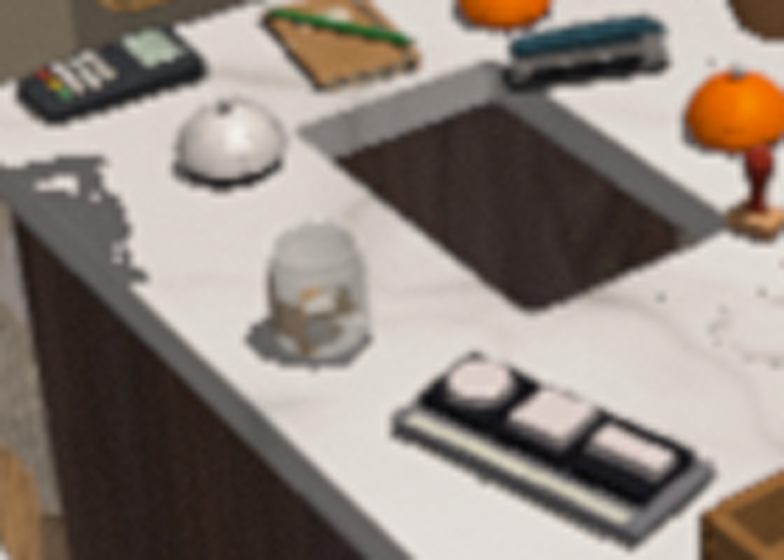

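View pics/t4.png

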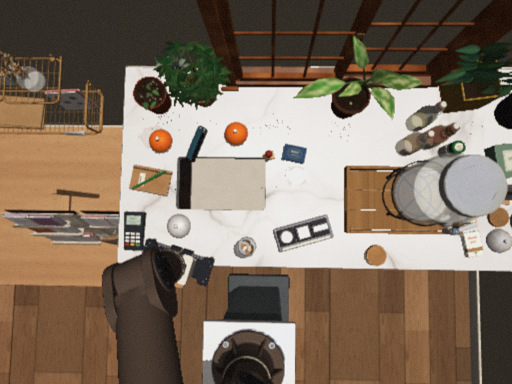

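In the scene crop the bell (230,143), jar (318,295) and card reader (110,75) are where they began. In the top view the coasters (375,255) haven't moved either. All keys are down and the arm is clear, so I'm handing in.

```bash
python3 -c "
from workcell import *
close_job()"
```

```text
the job is handed in; nothing more can be done
```

I pressed the round, square and long keys in that order with the closed fingertips. Then I pressed the plunger of the steel bell left of the tip jar and let it up. I handed the job in at about 10 s; no verdict came back.

- **Keys:** each press read about 10 N with the fingertips at 32 mm, which means the key was fully down. The top camera's depth, taken before the bell press, showed all three about 8–10 mm lower than at the start, at about 37 mm. The depth reads 1–4 mm high against the given 44 mm.
- **Bell:** the force rose gently to 7 N, then jumped to 16 N at the plunger's stop, below the 40 N limit. I did not measure the plunger's return to 1 mm. It looks up in the final picture.
- **Final pictures:** the bell, jar, card reader and coasters look unmoved by eye. The arm was clear, with wrist force near zero.
- **Disagreements:** the cameras differed by about 3 mm on the round key. For the bell knob, the top and wrist views agreed within about 4 mm. A rough hand reading from the scene camera was about 19 mm off, and I did not use it.

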